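# Fetch the staples from behind

### The arm

A 6-joint arm with a two-finger parallel gripper is mounted at the origin on the work surface; the furniture and walls round the work are solid. World frame = base frame: x ahead of the robot, y to its left, z up, the work surface at z = 0. Lengths are in mm, angles in rad, forces in N, time in s.
With the tool pointing down it reaches from about 275 to 750 mm from the base axis. Payload 10.2 kg.
Tool frame: the origin (TCP) lies at the very end of the fingers, on their centre line; the grasp point (between the pads) lies 19 mm behind it; z points along the fingers, y is the line along which they close (so a half turn about z gives the same grasp; the last joint's range is limited). The gripper opens to 85 mm and grips with 20 to 120 N. Pads are 22 mm wide; open, the fingers measure 114 mm over their backs; the gripper's body (76 mm by 85 mm) begins 54 mm behind the grasp point. The pads swing forward as they close: fully open they stand 13 mm farther back than shut.
Start: joints at [-1.366, 0.313, 1.498, -0, 1.331, -0.223], TCP at [217.795, -477.699, 192.194] pointing down, gripper open.
Joint ranges: [-2.94, 2.94], [-0.97, 2.17], [0.19, 2.56], [-1.23, 4.37], [0.02, 3.11], [-2.88, 2.88]. Speed limits (rad/s): [2.39, 2.39, 3.01, 3.14, 3.14, 3.14].

### API

Orientations are given as a unit quaternion [w, x, y, z].
In Python, from rig import * gives the robot as it stands. The module is installed in compiled form; this text tells all that it offers.
- The arm moves only by the shell command python3 -m crank 'ROWS' [FORCE]. ROWS is JSON, a list that holds one entry, the list of rows, each a list of 7 numbers: the shift along the tool's x, y, z in units of 25 mm (1.0 is 25 mm), then the turn, a rotation vector about the tool's x, y, z in units of 8 degrees (1.0 is 8 degrees), then the finger opening in mm, from 0 to 85.4. A call has exactly 8 rows; each row shifts and turns the commanded pose from where the row before left it, along the tool's axes as they then stand; what a row does not reach is not made up. A row lasts 1/10 s, in which the tool goes at most 50 mm and 8.59 degrees, less where a joint would pass 70% of its speed; a pose out of reach is approached as far as the arm can. A call is refused whole if a number of a shift passes 1 or a number of a turn 1, either way. A call with a gripper value outside its range is refused whole. The fingers move at their own pace and stop on an object; FORCE is the grip in N (left out, the last holds). Time passes only in rows, so rows that do not move let the fingers close, or fill a call up. It gives the time, the measured TCP pose, the force, the opening and the grip force at its end, in the units of the state.
- sense(): the state, without advancing time (a new reading comes with each control period).
- capture(name): name is "scene" or "top" or "wrist"; returns the picture (400x640x3 uint8, blue, green, red); there is no depth.
- camera_model(name): a dict with "fx", "fy", "cx", "cy" (pixels), "world_from_camera" (4x4, takes a point from camera to world coordinates); the wrist camera has in their place "T_tool_cam" (4x4, takes a point from camera to tool coordinates, whose origin is the TCP and whose axes are the flange's). Camera axes: x right, y up, looking along -z (the intrinsics and any distortion apply to the point x, -y, -z); pixel columns grow to the right and rows downward; lengths in mm; the calibration is good to about 2 mm. The wrist camera is an equidistant fisheye: a pixel r from the principal point sees the ray r / f radians off the axis. A picture is of the moment at which its call begins: read the wrist's pose just before it. camera_model takes no time and is no camera call.
- finish_job(): hands the job in; it is judged then, once.
The state is a dict: "time_s": time; "joints": joint angles; "dq": joint speeds; "tau": joint torques, N m; "eef_pos": TCP position; "ee_rot": TCP orientation; "force": force on the tool from outside, world axes, zero at the start; "wrist_torque": the same for the moment, N m; "grip_width": opening from 0.0 (shut) to 1.0 (fully open); "grip_force": force on a finger pad.
Only numpy, scipy, OpenCV 4.12 (cv2) and the standard library are available. Lean on these libraries where they do the work, as an engineer would, in place of code of your own. Each camera call takes 0.05 s, during which the arm holds its last target. There are 200 camera calls.

### The job

I need the carton of staples that lies at the back of one bay of the desk caddy. First stand the two things in front of it aside on the felt mat, upright, then lay the carton flat in the middle of the cork pad, and finally put the two things back upright exactly where each of them stood. Leave the beech block, the two things in front of it and everything else alone.

Things in the scene. Friction and masses are not known exactly. Their poses are not given: they have to be found in the camera images.
- caddy: wooden desk caddy, fixed, open tray 147 mm (x) by 223 mm (y); origin at the centre of its underside, x from front lip to back wall, y left, z up. Floor 4 mm thick; walls 5 mm thick: front lip 14 mm high, back 36, sides and divider 30. The divider at y = 0 makes two 104 mm bays centred at y = +-54.5: one thing lies at the back of each (x = 13), two stand before it (x = -36)
- felt_mat: flat grey felt mat, fixed, 130 mm (x) by 200 mm (y), 3 mm thick: the side area for things set aside; origin at the centre of its underside; lies to the left or right of the caddy
- cork_pad: flat cork pad, fixed, 64 mm (x) by 96 mm (y), 4 mm thick, nearest the robot; origin at the centre of its underside
- staples_carton: small flat carton of staples, white with a coloured lid, 38 mm (x) by 64 mm (y) by 22 mm high, 85 g, origin at the centre of its underside; lies at the back of either bay, its long y axis across the bay, about 36 mm clear of the caddy's back wall; grasp across the 38 mm
- beech_block: plain beech block 45 mm (x) by 70 mm (y) by 40 mm high, origin at the centre of its underside; lies at the back of the other bay and stays there
- ink_bottle: black ink bottle, upright; body 46 mm diameter up to z = 48, cap 29 mm diameter from there to z = 64 mm, about 110 g; stands in the left (+y) bay, beside the stamp, on either side of it; origin at the centre of its underside
- stamp: rubber stamp with dark turned handle, upright; base 28 mm (x) by 50 mm (y), 18 mm high, its long y axis runs front to back of the caddy; neck 17 mm thick up to z = 40, grip 24 mm across from z = 40 to the top at 76 mm, about 90 g; stands in the left (+y) bay, 50 mm beside the bottle; origin at the centre of its underside
- glue_stick: glue stick, upright cylinder 26 mm diameter, 90 mm high, about 35 g; stands in the right (-y) bay, beside the jar, on either side of it; origin at the centre of its underside
- paste_jar: grey paste jar with a white lid and plain label, upright; body 42 mm diameter up to z = 56, lid 39 mm diameter from z = 59 to the top at 75 mm, about 130 g; stands in the right (-y) bay, 50 mm beside the glue stick; origin at the centre of its underside
Things that resemble listed ones, but are neither listed nor needed, are in the scene too. What is shaped like the stamp but orange is not meant.

How it is judged (in metres and radians):
On the way, in this order (a step that is already met when the one before it is completed fails the run):
1. the two things in front of the carton stand released and upright on the felt mat, the carton still in its place (((y of beech_block in the frame of caddy below 0 m and x of ink_bottle in the frame of felt_mat between -0.065 and 0.065 m and y of ink_bottle in the frame of felt_mat between -0.1 and 0.1 m and height (world z) of each of ink_bottle, stamp below 0.009 m and contact force between each of ink_bottle, stamp and the fingers below 0.3 N and linear speed of each of ink_bottle, stamp below 0.02 m/s and angle between each of ink_bottle, stamp's own z axis and vertical below 0.1 rad and x of stamp in the frame of felt_mat between -0.065 and 0.065 m and y of stamp in the frame of felt_mat between -0.1 and 0.1 m) or (y of beech_block in the frame of caddy above 0 m and x of glue_stick in the frame of felt_mat between -0.065 and 0.065 m and y of glue_stick in the frame of felt_mat between -0.1 and 0.1 m and height (world z) of each of glue_stick, paste_jar below 0.009 m and contact force between each of glue_stick, paste_jar and the fingers below 0.3 N and linear speed of each of glue_stick, paste_jar below 0.02 m/s and angle between each of glue_stick, paste_jar's own z axis and vertical below 0.1 rad and x of paste_jar in the frame of felt_mat between -0.065 and 0.065 m and y of paste_jar in the frame of felt_mat between -0.1 and 0.1 m)) and distance of staples_carton from where it was at the start of the episode below 0.015 m), for 0.2 s.
2. the carton lies released in the middle of the cork pad, the two things still on the mat (horizontal distance between staples_carton and cork_pad below 0.015 m and height (world z) of staples_carton below 0.01 m and contact force between staples_carton and the fingers below 0.3 N and linear speed of staples_carton below 0.02 m/s and angle between staples_carton's own z axis and vertical below 0.1 rad and ((y of beech_block in the frame of caddy below 0 m and x of ink_bottle in the frame of felt_mat between -0.065 and 0.065 m and y of ink_bottle in the frame of felt_mat between -0.1 and 0.1 m and height (world z) of each of ink_bottle, stamp below 0.009 m and contact force between each of ink_bottle, stamp and the fingers below 0.3 N and linear speed of each of ink_bottle, stamp below 0.02 m/s and angle between each of ink_bottle, stamp's own z axis and vertical below 0.1 rad and x of stamp in the frame of felt_mat between -0.065 and 0.065 m and y of stamp in the frame of felt_mat between -0.1 and 0.1 m) or (y of beech_block in the frame of caddy above 0 m and x of glue_stick in the frame of felt_mat between -0.065 and 0.065 m and y of glue_stick in the frame of felt_mat between -0.1 and 0.1 m and height (world z) of each of glue_stick, paste_jar below 0.009 m and contact force between each of glue_stick, paste_jar and the fingers below 0.3 N and linear speed of each of glue_stick, paste_jar below 0.02 m/s and angle between each of glue_stick, paste_jar's own z axis and vertical below 0.1 rad and x of paste_jar in the frame of felt_mat between -0.065 and 0.065 m and y of paste_jar in the frame of felt_mat between -0.1 and 0.1 m))), for 0.2 s.
At the end, for the whole second after the job is handed in: The carton lies flat on the cork pad, its centre within 15 mm of the pad's centre (either way round); the two things set aside stand upright again within 15 mm of where they started; the other pair and the block are within 15 mm of their starts; all released and at rest (horizontal distance between staples_carton and cork_pad below 0.015 m and height (world z) of staples_carton below 0.01 m and contact force between each of staples_carton, ink_bottle, stamp, glue_stick, paste_jar and the fingers below 0.3 N and linear speed of each of staples_carton, ink_bottle, stamp, glue_stick, paste_jar below 0.02 m/s and angle between each of staples_carton, ink_bottle, stamp, glue_stick, paste_jar's own z axis and vertical below 0.1 rad and distance of each of ink_bottle, stamp, glue_stick, paste_jar, beech_block from where it was at the start of the episode below 0.015 m); the robot touches nothing.
It fails at once if the beech block moved by more than 15 mm (distance of beech_block from where it was at the start of the episode above 0.015 m).
It fails at once if the pair in front of the beech block moved by more than 15 mm ((y of beech_block in the frame of caddy below 0 m and distance of any of glue_stick, paste_jar from where it was at the start of the episode above 0.015 m) or (y of beech_block in the frame of caddy above 0 m and distance of any of ink_bottle, stamp from where it was at the start of the episode above 0.015 m)).
It fails at once if a standing thing or the carton tipped over (angle between any of ink_bottle, stamp, glue_stick, paste_jar, staples_carton's own z axis and vertical above 0.6 rad).
It also fails if it takes over 128 s, if anything falls off the work surface, if the arm or the gripper's body presses on something with over 40 N, if the wrist force passes 120 N, or if a joint passes its speed limit or range.

## Working session

There is one attempt and no reset: what is moved stays moved. The work goes in short steps, Python scripts to look and compute and a shell command to move; the robot and the scene stay as the last step left them, time stands still between calls to the robot, and variables do not carry over. Pictures are saved under pics/ and viewed, at most 16 in all, crops included, and the job is handed in when it is done.

```bash
mkdir -p pics; cat > h.py <<'E'
from rig import *
import numpy as np, cv2
from scipy.spatial.transform import Rotation as R
def q2R(q): return R.from_quat([q[1],q[2],q[3],q[0]]).as_matrix()
def ray(name,u,v,st=None):
    m=camera_model(name)
    if name=='wrist':
        st=st or sense()
        dx,dy=(u-m['cx']),(v-m['cy']); r=np.hypot(dx,dy); th=r/m['fx']
        d=np.array([np.sin(th)*dx/max(r,1e-9),-np.sin(th)*dy/max(r,1e-9),-np.cos(th)])
        T=np.eye(4);T[:3,:3]=q2R(st['ee_rot']);T[:3,3]=st['eef_pos']; T=T@np.array(m['T_tool_cam'])
    else:
        d=np.array([(u-m['cx'])/m['fx'],-(v-m['cy'])/m['fy'],-1.]); T=np.array(m['world_from_camera'])
    return T[:3,3],T[:3,:3]@d/np.linalg.norm(d)
def onz(name,u,v,z,st=None):
    o,d=ray(name,u,v,st); return (o+d*(z-o[2])/d[2])
def tri(*rays):
    A=np.zeros((3,3));b=np.zeros(3)
    for o,d in rays:
        P=np.eye(3)-np.outer(d,d);A+=P;b+=P@o
    p=np.linalg.solve(A,b); return p,[np.linalg.norm((np.eye(3)-np.outer(d,d))@(p-o)) for o,d in rays]
E
python3 - <<'E'
from h import *
for n in('scene','top'):
    cv2.imwrite(f'pics/{n}0.png',capture(n)); m=camera_model(n); print({k:np.round(v,3).tolist() for k,v in m.items() if k!='image'})
m=camera_model('wrist');print({k:np.round(v,3).tolist() for k,v in m.items()}); print(sense())
E
```

```text
{'fx': 365.743, 'fy': 365.743, 'cx': 323.371, 'cy': 201.577, 'world_from_camera': [[-0.716, 0.503, -0.485, 6.219], [-0.698, -0.505, 0.508, 487.953], [0.01, 0.702, 0.712, 697.16], [0.0, 0.0, 0.0, 1.0]]}
{'fx': 466.912, 'fy': 466.912, 'cx': 317.92, 'cy': 201.535, 'world_from_camera': [[-0.027, 0.992, -0.126, 320.511], [-1.0, -0.024, 0.018, 32.314], [0.015, 0.126, 0.992, 1147.511], [0.0, 0.0, 0.0, 1.0]]}
{'fx': 309.707, 'fy': 309.707, 'cx': 316.235, 'cy': 203.066, 'T_tool_cam': [[0.001, 0.946, 0.324, 82.934], [1.0, -0.0, -0.001, 0.116], [-0.001, 0.324, -0.946, -181.8], [0.0, 0.0, 0.0, 1.0]]}
{'time_s': 0.1, 'joints': array([-1.36637508e+00,  3.13376674e-01,  1.49832812e+00,  6.76506080e-06,
        1.33103355e+00, -2.23445401e-01]), 'dq': array([-0.00184836, -0.00129063, -0.0015217 ,  0.00046805,  0.00114902,
       -0.00038066]), 'tau': array([ 2.00518240e-03, -4.12900722e+01, -2.60139656e+01, -2.00848858e-04,
        3.00314750e-03, -1.67279796e-05]), 'eef_pos': array([ 217.75157789, -477.41637608,  191.71364891]), 'ee_rot': array([-5.72787639e-04,  9.77203422e-01,  2.12304367e-01,  8.73402350e-06]), 'force': array([ 0.16855568, -0.32189914, -0.44810885]), 'wrist_torque': array([0.02564373, 0.04867883, 0.00339734]), 'grip_force': 0.0, 'grip_width': 0.9985974989069846}
```

View pics/scene0.png

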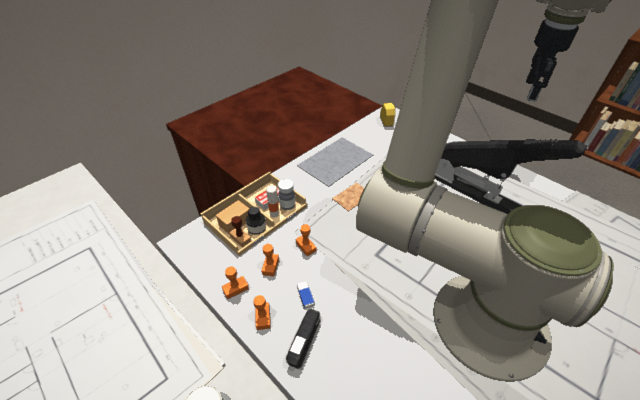

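View pics/top0.png

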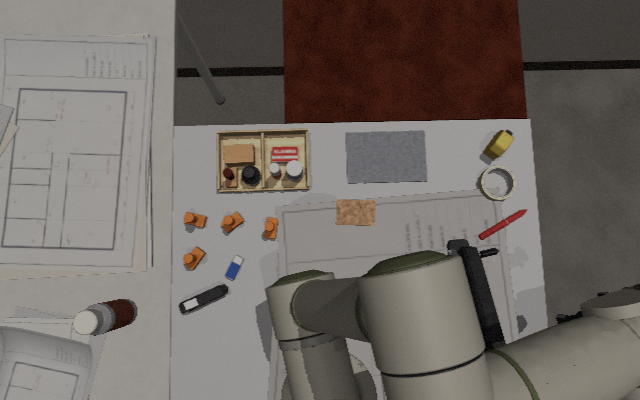

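The top view shows the red-lidded carton at (285,155) in the right bay, with the glue stick (274,170) and white-lidded jar (294,170) in front of it. The left bay has the beech block (239,154), the bottle (250,175) and the stamp (229,175). The mat is at (386,157) and the cork at (356,212). The orange stamp lookalikes and the clutter on the left (marker, eraser, cans) are not wanted. I'll confirm this in one close crop.

```bash
python3 - <<'E'
from h import *
t=cv2.imread('pics/top0.png');s=cv2.imread('pics/scene0.png')
a=cv2.resize(t[120:235,205:435],None,fx=3.4,fy=3.4,interpolation=cv2.INTER_CUBIC)[:300]
b=cv2.resize(s[165:255,195:390],None,fx=3.3,fy=3.3,interpolation=cv2.INTER_CUBIC)
o=np.zeros((600,800,3),np.uint8);o[:a.shape[0],:min(800,a.shape[1])]=a[:,:800];o[300:300+b.shape[0],:b.shape[1]]=b[:300];cv2.imwrite('pics/c1.png',o)
hsv=cv2.cvtColor(t,cv2.COLOR_BGR2HSV)
def rect(mask,nm,z):
    c=max(cv2.findContours(mask.astype(np.uint8),0,2)[0],key=cv2.contourArea); r=cv2.minAreaRect(c); bx=cv2.boxPoints(r)
    P=np.array([onz('top',u,v,z)[:2] for u,v in bx]); print(nm,'px',np.round(r[0],1),'ctr',P.mean(0).round(1),'sides',[np.linalg.norm(P[i]-P[(i+1)%4]).round(1) for i in range(3)],'ang',[round(np.degrees(np.arctan2(*(P[(i+1)%4]-P[i])[::-1])),1) for i in range(2)])
m=np.zeros(t.shape[:2],bool);m[125:190,338:435]=1
rect(m&(hsv[...,1]<60)&(hsv[...,2]<150),'mat',3)
m[:]=0;m[190:235,325:385]=1
rect(m&(hsv[...,1]>70),'cork',4)
m[:]=0;m[122:200,205:320]=1
mm=cv2.morphologyEx((m&(hsv[...,1]>60)).astype(np.uint8),cv2.MORPH_CLOSE,np.ones((9,9)))
rect(mm,'caddy',25)
m[:]=0;m[140:170,266:305]=1
rect(cv2.morphologyEx((m&(hsv[...,1]>120)&((hsv[...,0]<6)|(hsv[...,0]>172))).astype(np.uint8),cv2.MORPH_CLOSE,np.ones((5,5))),'carton',26)
E
```

```text
mat px [386.  156.5] ctr [ 575.9 -162.5] sides [np.float64(206.6), np.float64(132.9), np.float64(203.6)] ang [np.float64(-89.5), np.float64(178.5)]
cork px [355.3 212.1] ctr [437.2 -80.3] sides [np.float64(63.2), np.float64(93.8), np.float64(63.2)] ang [np.float64(-3.9), np.float64(-93.5)]
caddy px [268.1 156.6] ctr [577.7 130.6] sides [np.float64(256.8), np.float64(170.8), np.float64(252.0)] ang [np.float64(-89.4), np.float64(-179.8)]
carton px [284.5 153.5] ctr [583.6  90.4] sides [np.float64(61.3), np.float64(32.6), np.float64(61.1)] ang [np.float64(-91.3), np.float64(178.8)]
```

View pics/c1.png

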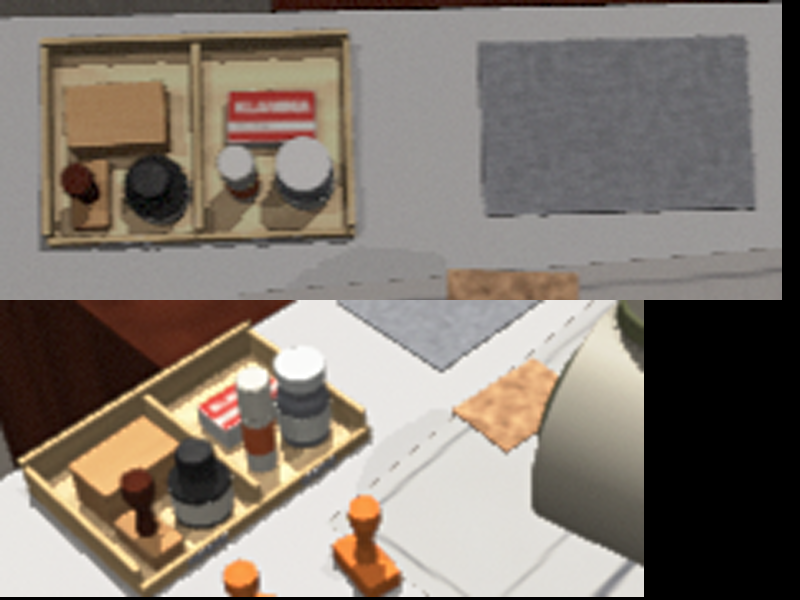

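The crop confirms it. The carton (white with a red lid) is in the right bay behind the glue stick (left) and the jar (right). The beech block, ink bottle and dark stamp in the left bay stay put. Next I triangulate the tops from both views and turn the tool so the fingers close along x.

```bash
python3 - <<'E'
from h import *
for n,a,b in(('jar top',(294.1,169.4),(286.2,183.8)),('glue top',(274.7,167.6),(272,189)),('mat NL',(345.6,132.5),(361,139)) ):
    print(n,[np.round(x,1) for x in tri(ray('top',*a),ray('scene',*b))])
E
python3 -m crank '[[[0,0,-0.3,0,0,-1,85],[0,0,-0.3,0,0,-1,85],[0,0,-0.3,0,0,-1,85],[0,0,-0.3,0,0,-1,85],[0,0,-0.3,0,0,-1,85],[0,0,-0.3,0,0,-1,85],[0,0,-0.3,0,0,-1,85],[0,0,-0.3,0,0,-1,85]]]'
python3 -m crank '[[[0,0,0,0,0,-0.18,85],[0.95,0.53,0,0,0,0,85],[0.95,0.53,0,0,0,0,85],[0.95,0.53,0,0,0,0,85],[0.95,0.53,0,0,0,0,85],[0.95,0.53,0,0,0,0,85],[0.95,0.53,0,0,0,0,85],[0.95,0.53,0,0,0,0,85]]]'
```

```text
jar top [array([534.2,  67.3,  79.1]), array([1.9, 1.9])]
glue top [array([536.9, 111. ,  89. ]), array([1., 1.])]
mat NL [array([522.8, -82.4, 174.9]), array([74.9, 74.9])]
time_s: 0.9
eef_pos: [217.8, -477.5, 252.1]
ee_rot: [-0.0, 0.714, 0.7, 0.0]
force: [-0.3, -0.6, -0.4]
grip_width: 0.994
grip_force: 0.0
time_s: 1.7
eef_pos: [311.0, -310.3, 251.6]
ee_rot: [-0.0, 0.709, 0.706, 0.0]
force: [0.9, -0.7, 0.4]
grip_width: 0.992
grip_force: 0.0
```

```bash

python3 -m crank '[[[1,0.56,0,0,0,0,85],[1,0.56,0,0,0,0,85],[1,0.56,0,0,0,0,85],[1,0.56,0,0,0,0,85],[1,0.56,0,0,0,0,85],[1,0.56,0,0,0,0,85],[1,0.56,0,0,0,0,85],[1,0.56,0,0,0,0,85]]]' >/dev/null
python3 -m crank '[[[1,0.56,0,0,0,0,85],[1,0.56,0,0,0,0,85],[1,0.56,0,0,0,0,85],[1,0.56,0,0,0,0,85],[1,0.56,0,0,0,0,85],[1,0.56,0,0,0,0,85],[1,0.56,0,0,0,0,85],[0,0,0,0,0,0,85]]]'
python3 - <<'E'
from h import *
import json
s=sense();i=capture('wrist');cv2.imwrite('pics/w1.png',i);json.dump({k:np.array(v).tolist() for k,v in s.items()},open('w1.json','w'));print(s['eef_pos'],s['ee_rot'])
E
```

```text
time_s: 3.3
eef_pos: [521.5, 65.6, 251.1]
ee_rot: [-0.001, 0.707, 0.707, -0.0]
force: [-1.4, -0.0, -0.1]
grip_width: 0.991
grip_force: 0.0
[521.50639658  65.61356532 251.09323555] [-7.25585087e-04  7.07401083e-01  7.06811956e-01 -2.03616994e-04]
```

View pics/w1.png

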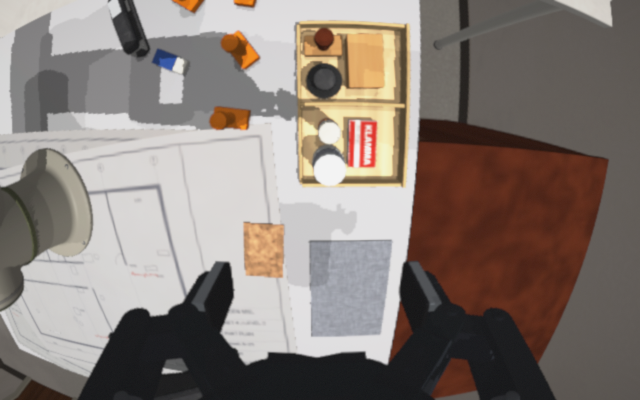

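The wrist view shows the glue cap at (329,132), the jar lid at (329,167), the carton's red lid at (362,145), the mat at (350,288) and the cork at (264,249). Caddy edges look parallel to world axes.

```bash
cat > meas.py <<'E'
from h import *
import json
i=cv2.imread('pics/w1.png');s=json.load(open('w1.json'));h=cv2.cvtColor(i,cv2.COLOR_BGR2HSV)
def rect(name,mask,z,box):
    m=np.zeros(i.shape[:2],np.uint8);x0,y0,x1,y1=box;m[y0:y1,x0:x1]=1
    m=cv2.morphologyEx((m&mask).astype(np.uint8),cv2.MORPH_CLOSE,np.ones((5,5)))
    c=max(cv2.findContours(m,0,2)[0],key=cv2.contourArea)
    P=np.array([onz('wrist',u,v,z,s)[:2] for u,v in c[:,0]],np.float32)
    r=cv2.minAreaRect(P);px=c[:,0].mean(0);print(name,'px',px.round(1),'ctr',np.round(r[0],1),'size',np.round(r[1],1),'ang',round(r[2],1));return px
wh=(h[...,1]<40)&(h[...,2]>185)
rect('jar lid',wh,79,(308,146,350,188))
rect('glue cap',wh,94,(315,117,343,145))
rect('carton',(h[...,1]>110)&((h[...,0]<8)|(h[...,0]>170)),26,(344,112,384,174))
rect('mat',(h[...,2]<205)&(h[...,0]>85),3,(300,232,400,345))
rect('cork',(h[...,1]>60)&(h[...,0]<25),4,(235,215,290,283))
for n,u,v,z in(('caddy FL',296,23,14),('BL',407,24,36),('BR',404,187,36),('FR',300,186,14)): print(n,onz('wrist',u,v,z,s).round(1))
E
python3 meas.py
```

```text
jar lid px [328.7 170.4] ctr [535.5  66.8] size [48.9 38.6] ang 0.1
glue cap px [328.4 133.2] ctr [534.8 113.8] size [24.1 23.3] ang 0.4
carton px [369.2 138.4] ctr [589.5  92.6] size [21.5 61. ] ang 0.8
mat px [359.8 286.5] ctr [ 567.4 -153. ] size [146.9 215.6] ang 0.2
cork px [264.5 253.1] ctr [437.3 -78.6] size [95.7 63.2] ang 85.4
caddy FL [494.1 256.4  14. ]
BL [637.5 255.8  36. ]
BR [640.9  35.8  36. ]
FR [498.   30.3  14. ]
```

```bash
python3 - <<'E'
from h import *
import json
s=json.load(open('w1.json'))
for n,a,b in(('jar',(294.1,169.4),(329,166)),('glue',(274.7,167.6),(329,132)),('carton',(284.8,154.5),(362,145)),('cork',(355.3,212.1),(264.5,249.5)),('mat',(386,156.5),(350,288))):
    print(n,[np.round(x,1) for x in tri(ray('top',*a),ray('wrist',*b,s))])
E
python3 -m crank '[[[0,0.27,1,0,0,0,72],[0,0.27,1,0,0,0,72],[0,0,1,0,0,0,72],[0,0,1,0,0,0,72],[0,0,1,0,0,0,72],[0,0,1,0,0,0,72],[0,0,0.6,0,0,0,72],[0,0,0,0,0,0,72]]]'
```

```text
jar [array([537.3,  67.2,  53.5]), array([0.6, 0.6])]
glue [array([536.5, 112. ,  81. ]), array([1.6, 1.6])]
carton [array([582.3,  90. ,  20.7]), array([0.1, 0.1])]
cork [array([437.9, -80.9,  -5.7]), array([0.3, 0.3])]
mat [array([ 580.8, -166.7,  -22.2]), array([0.2, 0.2])]
time_s: 4.15
eef_pos: [532.9, 62.6, 85.2]
ee_rot: [-0.002, 0.708, 0.706, -0.001]
force: [0.1, 0.1, 0.5]
grip_width: 0.845
grip_force: 0.0
```

```bash
python3 -m crank '[[[0.14,0.1,0.3,0,0,0,72],[0,0,0.5,0,0,0,72],[0,0,0.5,0,0,0,72],[0,0,0.5,0,0,0,72],[0,0,0.28,0,0,0,72],[0,0,0,0,0,0,72],[0,0,0,0,0,0,72],[0,0,0,0,0,0,72]]]' 30
python3 - <<'E'
from h import *
print(q2R(sense()['ee_rot']).round(4),sense()['eef_pos'])
i=capture('wrist');cv2.imwrite('pics/w2.png',i)
E
```

```text
time_s: 4.95
eef_pos: [537.4, 66.7, 35.7]
ee_rot: [0.0, 0.707, 0.707, 0.0]
force: [0.9, 0.3, 0.2]
grip_width: 0.843
grip_force: 0.0
[[ 8.e-04  1.e+00  1.e-03]
 [ 1.e+00 -8.e-04 -1.e-04]
 [-1.e-04  1.e-03 -1.e+00]] [537.39021452  66.73405255  35.70840961]
```

View pics/w2.png

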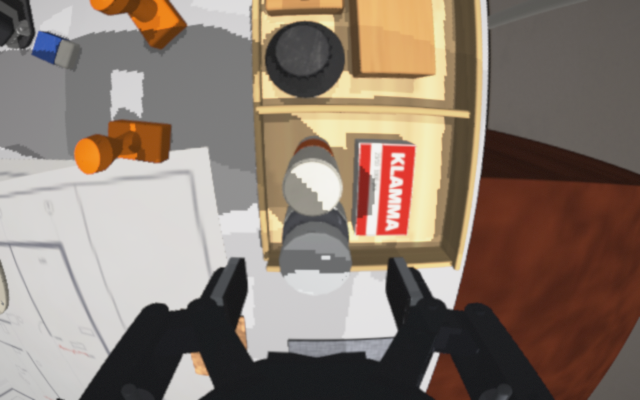

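The jar lid (316,262) sits between the fingers (230 and 400), and the glue cap (313,187) is clear. I'll check positions from this close view.

```bash
python3 - <<'E'
from h import *
print('jar',onz('wrist',316,260,79),'glue',onz('wrist',313,187,94),'tip-plane',[onz('wrist',u,260,36).round(0) for u in(245,388)])
for u,v in((357,141),(414,144),(412,240),(356,234)): print('carton',onz('wrist',u,v,26).round(1))
E
```

```text
jar [536.60455048  71.64182285  79.        ] glue [535.36616083 114.63024276  94.        ] tip-plane [array([488.,  47.,  36.]), array([586.,  46.,  36.])]
carton [562.2 125.1  26. ]
carton [599.6 124.2  26. ]
carton [604.8  56.4  26. ]
carton [564.   61.8  26. ]
```

```bash
python3 -m crank '[[[0,0,0,0,0,0,36],[0,0,0,0,0,0,36],[0,0,0,0,0,0,36],[0,0,0,0,0,0,36],[0,0,0,0,0,0,36],[0,0,0,0,0,0,36],[0,0,0,0,0,0,36],[0,0,0,0,0,0,36]]]' 35
```

```text
time_s: 5.8
eef_pos: [537.2, 66.8, 35.5]
ee_rot: [0.0, 0.707, 0.707, 0.0]
force: [-1.8, 0.3, 6.3]
grip_width: 0.428
grip_force: 22.2
```

```bash
python3 -m crank '[[[0,0,0,0,0,0,20],[0,0,0,0,0,0,20],[0,0,0,0,0,0,20],[0,0,0,0,0,0,20],[0,0,-0.2,0,0,0,20],[0,0,-0.2,0,0,0,20],[0,0,-0.2,0,0,0,20],[0,0,0,0,0,0,20]]]' 35
python3 - <<'E'
from h import *
i=capture('wrist');j=capture('scene');cv2.imwrite('pics/w3.png',np.vstack([i[150:350,130:530],cv2.resize(j[170:270,200:400],(400,200))]))
E
```

```text
time_s: 6.6
eef_pos: [537.4, 66.8, 50.9]
ee_rot: [0.0, 0.707, 0.707, 0.0]
force: [0.7, -0.2, -1.5]
grip_width: 0.419
grip_force: 35.1
```

View pics/w3.png

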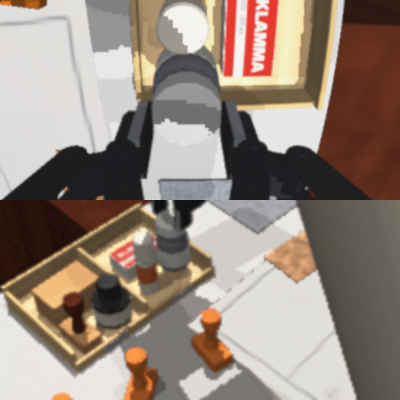

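Jar is held upright and lifted (−1.5 N on the wrist). I'll carry it to the mat.

```bash
python3 -m crank '[[[0,0,-0.5,0,0,0,20],[0,0,-0.6,0,0,0,20],[0,0,-0.6,0,0,0,20],[-0.4,0.1,0,0,0,0,20],[-0.8,0.2,0,0,0,0,20],[-0.8,0.2,0,0,0,0,20],[-0.8,0.2,0,0,0,0,20],[-0.8,0.2,0,0,0,0,20]]]'
python3 -m crank '[[[-0.8,0.2,0,0,0,0,20],[-0.8,0.2,0,0,0,0,20],[-0.8,0.2,0,0,0,0,20],[-0.8,0.2,0,0,0,0,20],[-0.4,0,0,0,0,0,20],[0,0,0,0,0,0,20],[0,0,0,0,0,0,20],[0,0,0,0,0,0,20]]]'
```

```text
time_s: 7.5
eef_pos: [559.4, -24.7, 92.2]
ee_rot: [-0.0, 0.708, 0.707, -0.0]
force: [-0.9, 0.1, -2.3]
grip_width: 0.414
grip_force: 35.2
time_s: 8.3
eef_pos: [579.2, -112.4, 92.7]
ee_rot: [-0.0, 0.707, 0.707, 0.0]
force: [-0.3, 0.1, -1.4]
grip_width: 0.414
grip_force: 35.3
```

```bash
python3 -m crank '[[[0,0,0.6,0,0,0,20],[0,0,0.6,0,0,0,20],[0,0,0.5,0,0,0,20],[0,0,0.3,0,0,0,20],[0,0,0.15,0,0,0,20],[0,0,0.1,0,0,0,20],[0,0,0,0,0,0,20],[0,0,0,0,0,0,20]]]'
```

```text
time_s: 9.1
eef_pos: [579.6, -113.3, 36.9]
ee_rot: [0.0, 0.707, 0.707, 0.0]
force: [-1.2, 0.3, -1.2]
grip_width: 0.416
grip_force: 35.3
```

Still hanging, so I go down a little further until it touches.

```bash
python3 -m crank '[[[0,0,0.05,0,0,0,20],[0,0,0.04,0,0,0,20],[0,0,0,0,0,0,20],[0,0,0,0,0,0,20],[0,0,0,0,0,0,20],[0,0,0,0,0,0,20],[0,0,0,0,0,0,20],[0,0,0,0,0,0,20]]]'
```

```text
time_s: 9.9
eef_pos: [579.6, -113.4, 34.7]
ee_rot: [0.0, 0.707, 0.707, 0.0]
force: [-1.9, 0.6, 5.1]
grip_width: 0.419
grip_force: 36.1
```

```bash
python3 -m crank '[[[0,0,0,0,0,0,72],[0,0,0,0,0,0,72],[0,0,0,0,0,0,72],[0,0,0,0,0,0,72],[0,0,-0.5,0,0,0,72],[0,0,-1,0,0,0,72],[0,0,-1,0,0,0,72],[0,0,-1,0,0,0,72]]]'
python3 -m crank '[[[1,-0.2,0,0,0,0,72],[1,-0.2,0,0,0,0,72],[1,-0.2,0,0,0,0,72],[1,-0.2,0,0,0,0,72],[1,-0.2,0,0,0,0,72],[1,-0.2,0,0,0,0,72],[1,-0.2,0,0,0,0,72],[1,-0.2,0,0,0,0,72]]]'
```

```text
time_s: 10.7
eef_pos: [579.4, -113.3, 123.7]
ee_rot: [0.0, 0.707, 0.707, 0.0]
force: [-0.2, -0.5, -0.7]
grip_width: 0.839
grip_force: 0.0
time_s: 11.5
eef_pos: [539.4, 87.8, 122.7]
ee_rot: [0.0, 0.707, 0.707, 0.0]
force: [0.3, -1.3, 0.8]
grip_width: 0.845
grip_force: 0.0
```

```bash
python3 -m crank '[[[0.5,-0.05,0,0,0,0,72],[0.5,-0.05,0,0,0,0,72],[0,0,0,0,0,0,72],[0,0,0,0,0,0,72],[0,0,0,0,0,0,72],[0,0,0,0,0,0,72],[0,0,0,0,0,0,72],[0,0,0,0,0,0,72]]]'
python3 - <<'E'
from h import *
i=capture('wrist');cv2.imwrite('pics/w4.png',i)
print(sense()['eef_pos'])
h=cv2.cvtColor(i,cv2.COLOR_BGR2HSV);m=((h[...,1]<45)&(h[...,2]>150)).astype(np.uint8);m[:150]=0;m[:,:270]=0;m[:,370:]=0
for c in cv2.findContours(m,0,2)[0]:
    if cv2.contourArea(c)>300: (u,v),r=cv2.minEnclosingCircle(c);print(u,v,r,onz('wrist',u,v,94).round(1))
E
```

```text
time_s: 12.3
eef_pos: [537.1, 111.5, 121.7]
ee_rot: [-0.0, 0.708, 0.707, -0.0]
force: [-0.2, 0.2, 0.4]
grip_width: 0.846
grip_force: 0.0
[537.09396683 111.59435157 121.70797588]
318.5 207.0 24.129955291748047 [538.2 119.8  94. ]
357.0 207.6666717529297 32.57992172241211 [566.1 119.3  94. ]
319.5 253.5 114.72803497314453 [539.  82.  94.]
```

View pics/w4.png

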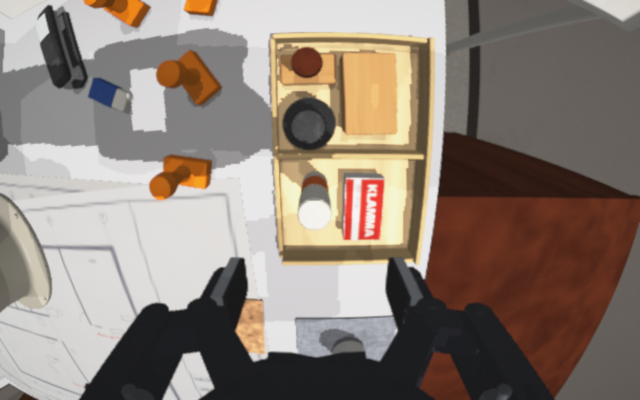

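Glue cap at (315,214), about (535.6,114), clear of everything. The jar's shadow is on the mat at (335,340). Descend and grip.

```bash
python3 -m crank '[[[0.1,-0.04,0.3,0,0,0,72],[0,0,0.8,0,0,0,72],[0,0,0.8,0,0,0,72],[0,0,0.7,0,0,0,72],[0,0,0.4,0,0,0,72],[0,0,0,0,0,0,72],[0,0,0,0,0,0,72],[0,0,0,0,0,0,72]]]' 25
python3 -m crank '[[[0,0,0,0,0,0,60],[0,0,0,0,0,0,50],[0,0,0,0,0,0,40],[0,0,0,0,0,0,30],[0,0,0,0,0,0,10],[0,0,0,0,0,0,10],[0,0,0,0,0,0,10],[0,0,0,0,0,0,10]]]' 25
```

```text
time_s: 13.15
eef_pos: [536.6, 114.3, 47.6]
ee_rot: [0.001, 0.707, 0.707, 0.001]
force: [-0.1, -0.4, 0.6]
grip_width: 0.838
grip_force: 0.0
time_s: 13.95
eef_pos: [536.2, 114.3, 46.9]
ee_rot: [0.0, 0.707, 0.707, 0.0]
force: [-0.5, 0.1, 2.6]
grip_width: 0.287
grip_force: 24.6
```

```bash
python3 -m crank '[[[0,0,-0.4,0,0,0,10],[0,0,-0.8,0,0,0,10],[0,0,-0.9,0,0,0,10],[0,0,-1,0,0,0,10],[0,0,-0.9,0,0,0,10],[-0.5,0.1,0,0,0,0,10],[-1,0.2,0,0,0,0,10],[-1,0.2,0,0,0,0,10]]]'
python3 -m crank '[[[-1,0.2,0,0,0,0,10],[-1,0.2,0,0,0,0,10],[-1,0.2,0,0,0,0,10],[-1,0.2,0,0,0,0,10],[-1,0.2,0,0,0,0,10],[-1,0.1,0,0,0,0,10],[-1,0,0,0,0,0,10],[-1,0,0,0,0,0,10]]]'
python3 -m crank '[[[-1,0,0,0,0,0,10],[-0.6,0,0,0,0,0,10],[0,0,0.6,0,0,0,10],[0,0,0.8,0,0,0,10],[0,0,0.9,0,0,0,10],[0,0,0.6,0,0,0,10],[0,0,0.2,0,0,0,10],[0,0,0,0,0,0,10]]]'
```

```text
time_s: 14.75
eef_pos: [548.2, 50.7, 146.1]
ee_rot: [-0.0, 0.707, 0.707, -0.0]
force: [0.6, -0.8, -0.8]
grip_width: 0.29
grip_force: 24.6
time_s: 15.55
eef_pos: [575.2, -149.8, 145.8]
ee_rot: [-0.001, 0.708, 0.707, -0.0]
force: [0.0, -0.3, 0.2]
grip_width: 0.29
grip_force: 24.6
time_s: 16.35
eef_pos: [575.4, -188.1, 68.6]
ee_rot: [-0.001, 0.707, 0.707, -0.0]
force: [-0.2, -0.0, 0.2]
grip_width: 0.286
grip_force: 24.6
```

```bash
python3 -m crank '[[[0,0,0.4,0,0,0,10],[0,0,0.3,0,0,0,10],[0,0,0.1,0,0,0,10],[0,0,0.06,0,0,0,10],[0,0,0.03,0,0,0,10],[0,0,0,0,0,0,10],[0,0,0,0,0,0,10],[0,0,0,0,0,0,10]]]'
```

```text
time_s: 17.15
eef_pos: [575.9, -188.3, 47.1]
ee_rot: [0.0, 0.707, 0.707, 0.0]
force: [-0.8, 0.0, -1.5]
grip_width: 0.291
grip_force: 24.6
```

```bash
python3 -m crank '[[[0,0,0.04,0,0,0,10],[0,0,0.03,0,0,0,10],[0,0,0,0,0,0,10],[0,0,0,0,0,0,10],[0,0,0,0,0,0,10],[0,0,0,0,0,0,10],[0,0,0,0,0,0,10],[0,0,0,0,0,0,10]]]'
```

```text
time_s: 17.95
eef_pos: [576.1, -188.5, 45.9]
ee_rot: [0.001, 0.707, 0.707, 0.0]
force: [-0.7, 0.4, 5.6]
grip_width: 0.287
grip_force: 25.0
```

```bash
python3 -m crank '[[[0,0,0,0,0,0,40],[0,0,0,0,0,0,60],[0,0,0,0,0,0,60],[0,0,0,0,0,0,60],[0,0,-0.5,0,0,0,60],[0,0,-1,0,0,0,60],[0,0,-1,0,0,0,60],[0,0,-1,0,0,0,60]]]'
python3 -m crank '[[[0.5,0,0,0,0,0,60],[1,0,0,0,0,0,60],[1,0,0,0,0,0,60],[1,0,0,0,0,0,60],[1,0,0,0,0,0,60],[1,0,0,0,0,0,60],[1,0.1,0,0,0,0,60],[1,0.1,0,0,0,0,60]]]'
python3 -m crank '[[[1,0.1,0,0,0,0,60],[1,0,0,0,0,0,60],[1,0,0,0,0,0,60],[0.6,0,0,0,0,0,60],[0,0,0,0,0,0,60],[0,0,0,0,0,0,60],[0,0,0,0,0,0,60],[0,0,0,0,0,0,60]]]'
python3 - <<'E'
from h import *
i=capture('wrist');t=capture('top');cv2.imwrite('pics/w5.png',np.vstack([i[100:370,120:500],cv2.resize(t[115:240,205:435],(380,206))]));cv2.imwrite('pics/w5full.png',i)
print(sense()['eef_pos'])
h=cv2.cvtColor(i,cv2.COLOR_BGR2HSV);m=((h[...,1]>110)&((h[...,0]<8)|(h[...,0]>170))).astype(np.uint8);m[:100]=0;m[:,:200]=0;m[:,390:]=0
m=cv2.morphologyEx(m,cv2.MORPH_CLOSE,np.ones((13,13)))
c=max(cv2.findContours(m,0,2)[0],key=cv2.contourArea);r=cv2.minAreaRect(np.array([onz('wrist',u,v,26)[:2] for u,v in c[:,0]],np.float32));print(r,c[:,0].min(0),c[:,0].max(0))
E
```

```text
time_s: 18.75
eef_pos: [575.8, -188.3, 134.7]
ee_rot: [0.0, 0.707, 0.707, 0.0]
force: [-0.0, -0.6, -0.7]
grip_width: 0.7
grip_force: 0.0
time_s: 19.55
eef_pos: [580.6, 0.8, 132.7]
ee_rot: [-0.0, 0.707, 0.707, -0.0]
force: [0.3, -0.7, -0.2]
grip_width: 0.701
grip_force: 0.0
time_s: 20.35
eef_pos: [583.6, 88.3, 132.7]
ee_rot: [0.0, 0.708, 0.706, -0.0]
force: [-0.8, 0.3, -0.7]
grip_width: 0.702
grip_force: 0.0
[583.59825716  88.56009194 132.68370879]
((582.0776977539062, 92.29438781738281), (60.362884521484375, 36.26543426513672), 89.92134094238281) [296 153] [334 213]
```

View pics/w5.png

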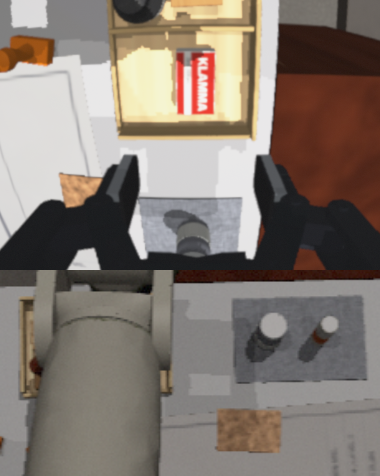

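The top view shows the jar (crop 272,325) and glue stick (328,325) standing on the mat. In the wrist view the carton is alone in its bay. Measured centre is (582,92), size 60×36 at z = 26, which matches. I'll grip it across x.

```bash
python3 -m crank '[[[0.15,-0.05,0.3,0,0,0,60],[0,0,1,0,0,0,60],[0,0,1,0,0,0,60],[0,0,1,0,0,0,60],[0,0,0.8,0,0,0,60],[0,0,0.5,0,0,0,60],[0,0,0.3,0,0,0,60],[0,0,0,0,0,0,60]]]' 30
python3 -m crank '[[[0,0,0.1,0,0,0,60],[0,0,0,0,0,0,60],[0,0,0,0,0,0,55],[0,0,0,0,0,0,50],[0,0,0,0,0,0,45],[0,0,0,0,0,0,40],[0,0,0,0,0,0,20],[0,0,0,0,0,0,20]]]' 30
```

```text
time_s: 21.25
eef_pos: [582.0, 93.0, 9.6]
ee_rot: [-0.0, 0.707, 0.707, -0.0]
force: [0.1, -0.1, -0.4]
grip_width: 0.704
grip_force: 0.0
time_s: 22.05
eef_pos: [582.3, 93.0, 7.7]
ee_rot: [-0.0, 0.707, 0.707, -0.0]
force: [-0.5, -0.3, -0.5]
grip_width: 0.235
grip_force: 0.0
```

Width is 20 mm with no grip force, so something is off. I'll look.

```bash
python3 -m crank '[[[0,0,0,0,0,0,20],[0,0,0,0,0,0,20],[0,0,0,0,0,0,20],[0,0,0,0,0,0,20],[0,0,0,0,0,0,20],[0,0,0,0,0,0,20],[0,0,0,0,0,0,20],[0,0,0,0,0,0,20]]]' 30
python3 - <<'E'
from h import *
i=capture('wrist');t=capture('scene');cv2.imwrite('pics/w6.png',np.vstack([i[140:380,120:500],cv2.resize(t[170:260,200:360],(380,214))]))
E
```

```text
time_s: 22.85
eef_pos: [582.3, 93.0, 7.7]
ee_rot: [-0.0, 0.707, 0.707, 0.0]
force: [-0.3, -0.6, -1.6]
grip_width: 0.234
grip_force: 0.0
```

View pics/w6.png

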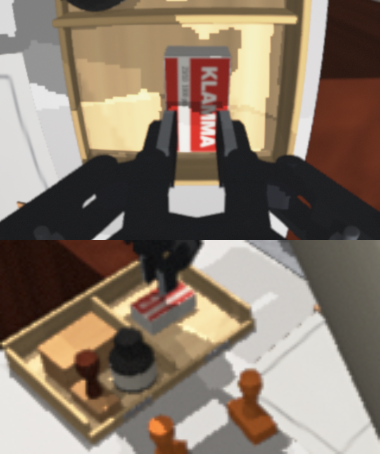

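The fingertips are visibly above the carton's top, having closed over it without contact. The pads end well behind the nominal TCP: the jar was also held by its 39 mm lid. So I open and descend further in guarded steps.

```bash
python3 -m crank '[[[0,0,0,0,0,0,54],[0,0,0,0,0,0,54],[0,0,0,0,0,0,54],[0,0,0,0,0,0,54],[0,0,0.1,0,0,0,54],[0,0,0.1,0,0,0,54],[0,0,0,0,0,0,54],[0,0,0,0,0,0,54]]]' 30
python3 - <<'E'
from h import *
i=capture('wrist');s=capture('scene');cv2.imwrite('pics/w7.png',np.vstack([cv2.resize(i[180:330,200:430],(690,450))[:,:],cv2.resize(s[185:225,230:330],(690,140))])[:590])
E
```

```text
time_s: 23.75
eef_pos: [582.2, 93.0, 2.6]
ee_rot: [-0.0, 0.707, 0.707, -0.0]
force: [-1.1, -0.8, -0.4]
grip_width: 0.635
grip_force: 0.0
```

View pics/w7.png

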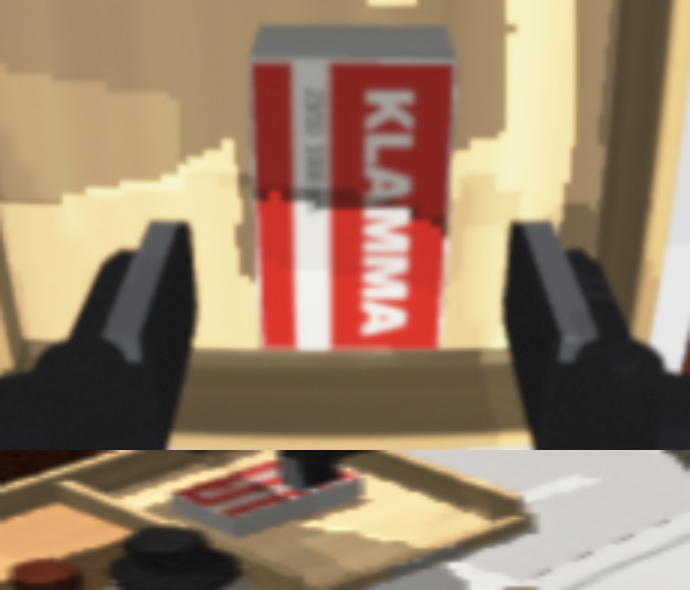

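The TCP reads 2.6 mm, below the tray floor, while tip scale and row (254) put the tips at z ≈ 40. I continue down in guarded steps, watching the force.

```bash
python3 -m crank '[[[0,0,0.1,0,0,0,54],[0,0,0.1,0,0,0,54],[0,0,0.1,0,0,0,54],[0,0,0.1,0,0,0,54],[0,0,0.1,0,0,0,54],[0,0,0.1,0,0,0,54],[0,0,0,0,0,0,54],[0,0,0,0,0,0,54]]]' 30
python3 - <<'E'
from h import *
i=capture('wrist');s=capture('scene');cv2.imwrite('pics/w8.png',np.vstack([cv2.resize(i[180:300,200:430],(690,360))[:,:],cv2.resize(s[180:230,220:340],(690,230))]))
E
```

```text
time_s: 24.65
eef_pos: [582.3, 93.0, -12.3]
ee_rot: [-0.0, 0.707, 0.707, 0.0]
force: [-0.3, 0.2, -1.1]
grip_width: 0.633
grip_force: 0.0
```

View pics/w8.png

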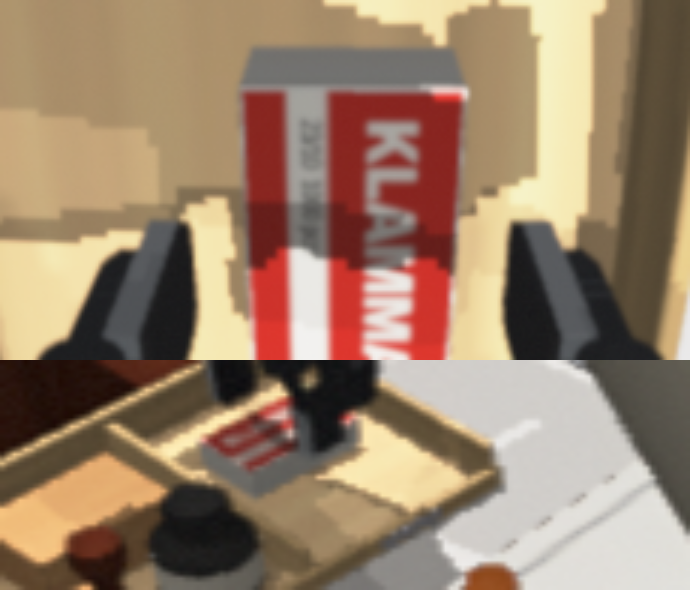

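Tips are now about level with the carton's top (scene crop 320,445) and slightly to the −y side of its centre. I shift +5 mm in y, go 10 mm lower, then close.

```bash
python3 -m crank '[[[0.2,0,0,0,0,0,54],[0,0,0.1,0,0,0,54],[0,0,0.1,0,0,0,54],[0,0,0.1,0,0,0,54],[0,0,0.1,0,0,0,54],[0,0,0,0,0,0,54],[0,0,0,0,0,0,54],[0,0,0,0,0,0,54]]]' 30
python3 -m crank '[[[0,0,0,0,0,0,52],[0,0,0,0,0,0,48],[0,0,0,0,0,0,45],[0,0,0,0,0,0,42],[0,0,0,0,0,0,39],[0,0,0,0,0,0,36],[0,0,0,0,0,0,20],[0,0,0,0,0,0,20]]]' 30
```

```text
time_s: 25.55
eef_pos: [582.4, 98.0, -22.2]
ee_rot: [0.0, 0.707, 0.707, 0.0]
force: [-0.7, -0.2, -0.3]
grip_width: 0.632
grip_force: 0.0
time_s: 26.35
eef_pos: [582.5, 98.0, -22.1]
ee_rot: [0.0, 0.707, 0.707, 0.0]
force: [-1.0, -0.0, 2.5]
grip_width: 0.431
grip_force: 30.5
```

```bash
python3 -m crank '[[[0,0,-0.2,0,0,0,20],[0,0,-0.6,0,0,0,20],[0,0,-0.8,0,0,0,20],[0,0,-0.8,0,0,0,20],[0,0,-0.2,0,0,0,20],[0,0,0,0,0,0,20],[0,0,0,0,0,0,20],[0,0,0,0,0,0,20]]]'
python3 -m crank '[[[-0.4,-0.3,0,0,0,0,20],[-0.8,-0.7,0,0,0,0,20],[-0.8,-0.7,0,0,0,0,20],[-0.8,-0.7,0,0,0,0,20],[-0.8,-0.7,0,0,0,0,20],[-0.8,-0.7,0,0,0,0,20],[-0.8,-0.7,0,0,0,0,20],[-0.8,-0.7,0,0,0,0,20]]]'
python3 -m crank '[[[-0.6,-0.5,0,0,0,0,20],[-0.2,-0.1,0,0,0,0,20],[0,0,0,0,0,0,20],[0,0,0,0,0,0,20],[0,0,0,0,0,0,20],[0,0,0,0,0,0,20],[0,0,0,0,0,0,20],[0,0,0,0,0,0,20]]]'
```

```text
time_s: 27.15
eef_pos: [581.7, 98.0, 41.7]
ee_rot: [-0.001, 0.707, 0.707, -0.001]
force: [0.1, 0.3, -1.3]
grip_width: 0.436
grip_force: 30.3
time_s: 27.95
eef_pos: [451.1, -52.5, 42.2]
ee_rot: [-0.0, 0.707, 0.707, -0.0]
force: [0.0, 0.3, -0.5]
grip_width: 0.428
grip_force: 30.4
time_s: 28.75
eef_pos: [437.2, -71.7, 42.7]
ee_rot: [-0.0, 0.707, 0.707, -0.0]
force: [-0.1, -0.2, -0.8]
grip_width: 0.435
grip_force: 30.4
```

```bash
python3 -m crank '[[[-0.08,0,0.3,0,0,0,20],[0,0,0.6,0,0,0,20],[0,0,0.6,0,0,0,20],[0,0,0.5,0,0,0,20],[0,0,0.3,0,0,0,20],[0,0,0.1,0,0,0,20],[0,0,0,0,0,0,20],[0,0,0,0,0,0,20]]]'
python3 - <<'E'
from h import *
i=capture('wrist');s=capture('scene');cv2.imwrite('pics/w9.png',np.vstack([cv2.resize(i[160:310,200:430],(690,450)),cv2.resize(s[150:230,300:500],(375,150))]) if 0 else np.vstack([cv2.resize(i[160:310,200:430],(690,450)),cv2.resize(s[170:213,290:490],(690,148))]))
E
```

```text
time_s: 29.55
eef_pos: [437.4, -74.0, -16.9]
ee_rot: [0.0, 0.707, 0.707, 0.0]
force: [0.4, 0.9, -0.4]
grip_width: 0.434
grip_force: 30.4
```

View pics/w9.png

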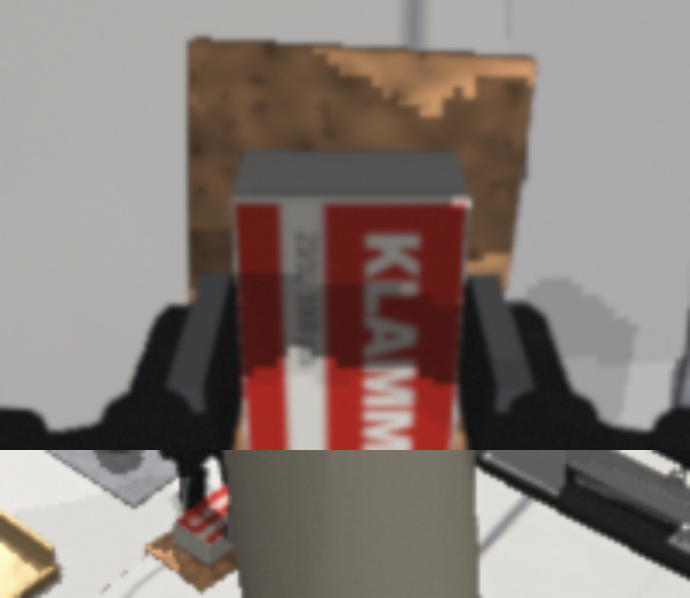

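```bash
python3 - <<'E'
from h import *
for u,v in((263.3,173.3),(378.3,180)): print('cork corner',onz('wrist',u,v,4).round(1))
for u,v in((279,227.5),(355.5,227.5)): print('carton top corner',onz('wrist',u,v,31).round(1))
for u,v in((281.5,210.5),(352.5,210.5)): print('carton bottom corner',onz('wrist',u,v,9).round(1))
E
python3 -m crank '[[[0,0,0.1,0,0,0,20],[0,0,0.06,0,0,0,20],[0,0,0.04,0,0,0,20],[0,0,0,0,0,0,20],[0,0,0,0,0,0,20],[0,0,0,0,0,0,20],[0,0,0,0,0,0,20],[0,0,0,0,0,0,20]]]'
```

```text
cork corner [408.4 -29.1   4. ]
cork corner [470.6 -32.8   4. ]
carton top corner [419.2 -49.   31. ]
carton top corner [455.4 -49.   31. ]
carton bottom corner [418.1 -48.6   9. ]
carton bottom corner [456.4 -48.6   9. ]
time_s: 30.45
eef_pos: [437.1, -73.9, -22.1]
ee_rot: [-0.0, 0.707, 0.707, -0.0]
force: [-3.1, 1.5, 6.2]
grip_width: 0.43
grip_force: 31.1
```

Carton centre is about (437,−81) against cork centre (436.6,−79), and it's touching down. Release, rise, and go back to the jar.

```bash
python3 -m crank '[[[0,0,0,0,0,0,40],[0,0,0,0,0,0,50],[0,0,0,0,0,0,60],[0,0,0,0,0,0,60],[0,0,0,0,0,0,60],[0,0,-0.3,0,0,0,60],[0,0,-0.8,0,0,0,72],[0,0,-1,0,0,0,72]]]'
python3 -m crank '[[[0,0,-1,0,0,0,72],[0,0,-1,0,0,0,72],[0,0,-1,0,0,0,72],[0,0,-0.75,0,0,0,72],[0,0.6,0,0,0,0,72],[-0.3,1,0,0,0,0,72],[-0.3,1,0,0,0,0,72],[-0.3,1,0,0,0,0,72]]]'
python3 -m crank '[[[-0.3,0.9,0,0,0,0,72],[-0.3,0.8,0,0,0,0,72],[-0.1,0.4,0,0,0,0,72],[0,0,0,0,0,0,72],[0,0,0,0,0,0,72],[0,0,0,0,0,0,72],[0,0,0,0,0,0,72],[0,0,0,0,0,0,72]]]'
python3 - <<'E'
from h import *
t=capture('top');cv2.imwrite('pics/t10.png',cv2.resize(t[115:240,205:435],(690,375)))
E
```

```text
time_s: 31.25
eef_pos: [436.7, -73.7, 30.8]
ee_rot: [-0.001, 0.707, 0.707, -0.0]
force: [0.4, 0.5, 0.9]
grip_width: 0.843
grip_force: 0.0
time_s: 32.05
eef_pos: [528.0, -96.7, 124.6]
ee_rot: [0.0, 0.707, 0.707, 0.0]
force: [-0.0, -0.1, 1.5]
grip_width: 0.844
grip_force: 0.0
time_s: 32.85
eef_pos: [579.4, -113.9, 124.2]
ee_rot: [0.0, 0.707, 0.707, 0.0]
force: [-0.6, 0.2, 1.0]
grip_width: 0.844
grip_force: 0.0
```

View pics/t10.png

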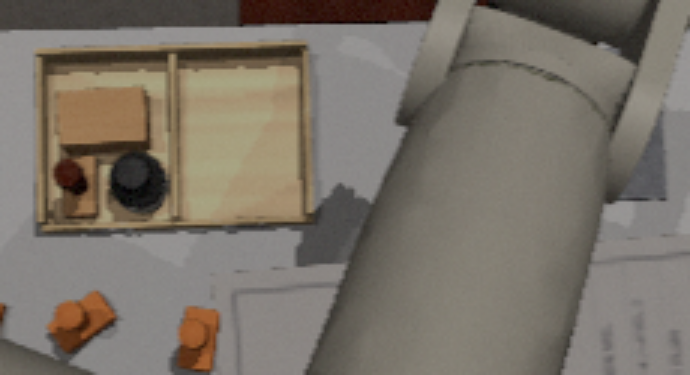

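The right bay is empty and the block, stamp (70,175) and bottle (137,180) are untouched; the arm hides the cork. Next, grip the jar.

```bash
python3 -m crank '[[[0.02,0,0.5,0,0,0,72],[0,0,0.9,0,0,0,72],[0,0,0.9,0,0,0,72],[0,0,0.7,0,0,0,72],[0,0,0.4,0,0,0,72],[0,0,0.18,0,0,0,72],[0,0,0,0,0,0,72],[0,0,0,0,0,0,72]]]' 35
python3 -m crank '[[[0,0,0,0,0,0,60],[0,0,0,0,0,0,50],[0,0,0,0,0,0,44],[0,0,0,0,0,0,40],[0,0,0,0,0,0,36],[0,0,0,0,0,0,20],[0,0,0,0,0,0,20],[0,0,0,0,0,0,20]]]' 35
python3 -m crank '[[[0,0,-0.4,0,0,0,20],[0,0,-0.8,0,0,0,20],[0,0,-0.8,0,0,0,20],[0,0,-0.4,0,0,0,20],[0,0,0,0,0,0,20],[0,0,0,0,0,0,20],[0,0,0,0,0,0,20],[0,0,0,0,0,0,20]]]' 35
```

```text
time_s: 33.7
eef_pos: [580.0, -113.7, 35.1]
ee_rot: [0.001, 0.707, 0.707, 0.0]
force: [0.1, -0.7, 0.1]
grip_width: 0.844
grip_force: 0.0
time_s: 34.5
eef_pos: [579.8, -113.6, 34.9]
ee_rot: [0.0, 0.707, 0.707, 0.0]
force: [-1.1, -0.5, 4.8]
grip_width: 0.416
grip_force: 34.5
time_s: 35.3
eef_pos: [579.2, -113.4, 93.5]
ee_rot: [-0.001, 0.707, 0.707, -0.0]
force: [-0.8, -0.9, -1.9]
grip_width: 0.416
grip_force: 35.2
```

```bash
python3 -m crank '[[[0.4,-0.1,0,0,0,0,20],[0.8,-0.2,0,0,0,0,20],[0.8,-0.2,0,0,0,0,20],[0.8,-0.2,0,0,0,0,20],[0.8,-0.2,0,0,0,0,20],[0.8,-0.2,0,0,0,0,20],[0.8,-0.2,0,0,0,0,20],[0.8,-0.2,0,0,0,0,20]]]'
python3 -m crank '[[[0.8,-0.18,0,0,0,0,20],[0.4,0,0,0,0,0,20],[0,0,0,0,0,0,20],[0,0,0.5,0,0,0,20],[0,0,0.5,0,0,0,20],[0,0,0.5,0,0,0,20],[0,0,0.3,0,0,0,20],[0,0,0,0,0,0,20]]]'
```

```text
time_s: 36.1
eef_pos: [541.2, 38.9, 94.4]
ee_rot: [-0.0, 0.707, 0.707, 0.0]
force: [-0.2, -1.2, -1.5]
grip_width: 0.414
grip_force: 35.2
time_s: 36.9
eef_pos: [537.0, 66.3, 47.9]
ee_rot: [-0.001, 0.708, 0.707, -0.001]
force: [-0.3, -0.4, -1.2]
grip_width: 0.418
grip_force: 35.2
```

```bash
python3 -m crank '[[[0.02,0,0.2,0,0,0,20],[0,0,0.15,0,0,0,20],[0,0,0.06,0,0,0,20],[0,0,0.06,0,0,0,20],[0,0,0.03,0,0,0,20],[0,0,0,0,0,0,20],[0,0,0,0,0,0,20],[0,0,0,0,0,0,20]]]'
```

```text
time_s: 37.7
eef_pos: [537.8, 67.0, 37.1]
ee_rot: [0.0, 0.707, 0.707, 0.0]
force: [0.3, 0.1, -0.9]
grip_width: 0.416
grip_force: 35.2
```

```bash
python3 -m crank '[[[0,0,0.05,0,0,0,20],[0,0,0.02,0,0,0,20],[0,0,0,0,0,0,20],[0,0,0,0,0,0,20],[0,0,0,0,0,0,20],[0,0,0,0,0,0,20],[0,0,0,0,0,0,20],[0,0,0,0,0,0,20]]]'
```

```text
time_s: 38.5
eef_pos: [538.1, 67.0, 36.0]
ee_rot: [0.0, 0.707, 0.707, 0.0]
force: [-2.9, -0.5, 6.1]
grip_width: 0.416
grip_force: 36.1
```

```bash
python3 -m crank '[[[0,0,0,0,0,0,50],[0,0,0,0,0,0,72],[0,0,0,0,0,0,72],[0,0,0,0,0,0,72],[0,0,-0.5,0,0,0,72],[0,0,-1,0,0,0,72],[0,0,-1,0,0,0,72],[0,0,-1,0,0,0,72]]]'
python3 -m crank '[[[-0.5,0.1,-0.4,0,0,0,72],[-1,0.2,0,0,0,0,72],[-1,0.2,0,0,0,0,72],[-1,0.2,0,0,0,0,72],[-1,0.2,0,0,0,0,72],[-1,0.2,0,0,0,0,72],[-1,0.2,0,0,0,0,72],[-1,0.2,0,0,0,0,72]]]'
python3 -m crank '[[[-1,0,0,0,0,0,72],[-1,0,0,0,0,0,72],[-0.7,0,0,0,0,0,72],[0,0,0,0,0,0,72],[0,0,0,0,0,0,72],[0,0,0,0,0,0,72],[0,0,0,0,0,0,72],[0,0,0,0,0,0,72]]]'
python3 - <<'E'
from h import *
t=capture('top');w=capture('wrist');cv2.imwrite('pics/t11.png',np.vstack([cv2.resize(t[115:240,205:435],(552,300)),cv2.resize(w[120:320,136:504],(552,300))]))
E
```

```text
time_s: 39.3
eef_pos: [537.8, 67.1, 124.6]
ee_rot: [0.0, 0.707, 0.707, 0.0]
force: [-1.0, -0.2, -0.5]
grip_width: 0.84
grip_force: 0.0
time_s: 40.1
eef_pos: [574.9, -122.4, 132.5]
ee_rot: [-0.0, 0.708, 0.707, -0.0]
force: [0.1, 0.3, -0.8]
grip_width: 0.849
grip_force: 0.0
time_s: 40.9
eef_pos: [575.2, -187.4, 132.8]
ee_rot: [0.0, 0.707, 0.707, 0.0]
force: [-0.1, -0.4, -0.2]
grip_width: 0.843
grip_force: 0.0
```

View pics/t11.png

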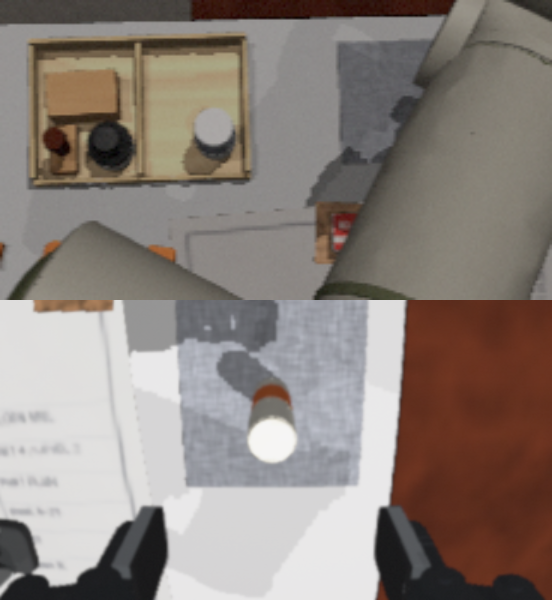

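The jar lid is back at top pixel (293.8,169.2), against (294.1,169.4) at the start. The glue stick still stands on the mat. Next, grip it.

```bash
python3 -m crank '[[[-0.04,0.03,0.5,0,0,0,72],[0,0,0.9,0,0,0,72],[0,0,0.9,0,0,0,72],[0,0,0.7,0,0,0,72],[0,0,0.35,0,0,0,72],[0,0,0.1,0,0,0,72],[0,0,0,0,0,0,72],[0,0,0,0,0,0,72]]]' 25
python3 -m crank '[[[0,0,0,0,0,0,60],[0,0,0,0,0,0,50],[0,0,0,0,0,0,40],[0,0,0,0,0,0,30],[0,0,0,0,0,0,10],[0,0,0,0,0,0,10],[0,0,0,0,0,0,10],[0,0,0,0,0,0,10]]]' 25
python3 -m crank '[[[0,0,-0.4,0,0,0,10],[0,0,-0.8,0,0,0,10],[0,0,-1,0,0,0,10],[0,0,-1,0,0,0,10],[0,0,-0.8,0,0,0,10],[0,0,0,0,0,0,10],[0,0,0,0,0,0,10],[0,0,0,0,0,0,10]]]'
```

```text
time_s: 41.8
eef_pos: [576.3, -189.3, 47.3]
ee_rot: [0.001, 0.707, 0.707, 0.0]
force: [0.7, -0.3, -0.4]
grip_width: 0.844
grip_force: 0.0
time_s: 42.6
eef_pos: [575.9, -189.1, 46.7]
ee_rot: [0.0, 0.707, 0.707, 0.0]
force: [-0.3, -0.1, 2.9]
grip_width: 0.292
grip_force: 24.6
time_s: 43.4
eef_pos: [575.2, -188.7, 145.1]
ee_rot: [-0.001, 0.707, 0.707, -0.0]
force: [0.0, 0.3, -0.7]
grip_width: 0.288
grip_force: 24.6
```

```bash
python3 -m crank '[[[0.5,-0.1,0,0,0,0,10],[1,-0.2,0,0,0,0,10],[1,-0.2,0,0,0,0,10],[1,-0.2,0,0,0,0,10],[1,-0.2,0,0,0,0,10],[1,-0.2,0,0,0,0,10],[1,-0.2,0,0,0,0,10],[1,-0.2,0,0,0,0,10]]]'
python3 -m crank '[[[1,-0.07,0,0,0,0,10],[1,0,0,0,0,0,10],[1,0,0,0,0,0,10],[1,0,0,0,0,0,10],[0.6,0,0,0,0,0,10],[0,0,0,0,0,0,10],[0,0,0,0,0,0,10],[0,0,0,0,0,0,10]]]'
```

```text
time_s: 44.2
eef_pos: [537.4, 0.4, 145.8]
ee_rot: [-0.001, 0.707, 0.707, -0.0]
force: [-0.7, 0.6, -0.6]
grip_width: 0.288
grip_force: 24.6
time_s: 45.0
eef_pos: [536.8, 112.7, 146.3]
ee_rot: [-0.0, 0.708, 0.706, -0.0]
force: [-0.1, 0.8, -0.0]
grip_width: 0.289
grip_force: 24.6
```

Lower to about 50, then touch down.

```bash
python3 -m crank '[[[0.04,-0.02,0.5,0,0,0,10],[0,0,0.9,0,0,0,10],[0,0,0.9,0,0,0,10],[0,0,0.8,0,0,0,10],[0,0,0.5,0,0,0,10],[0,0,0.2,0,0,0,10],[0,0,0,0,0,0,10],[0,0,0,0,0,0,10]]]'
python3 -m crank '[[[0,0,0.03,0,0,0,10],[0,0,0.03,0,0,0,10],[0,0,0,0,0,0,10],[0,0,0,0,0,0,10],[0,0,0,0,0,0,10],[0,0,0,0,0,0,10],[0,0,0,0,0,0,10],[0,0,0,0,0,0,10]]]'
```

```text
time_s: 45.8
eef_pos: [536.8, 114.4, 52.1]
ee_rot: [0.0, 0.707, 0.707, 0.0]
force: [0.4, -0.7, -0.4]
grip_width: 0.29
grip_force: 24.6
time_s: 46.6
eef_pos: [536.3, 114.5, 49.9]
ee_rot: [-0.0, 0.707, 0.707, -0.0]
force: [0.9, 0.9, -0.3]
grip_width: 0.288
grip_force: 24.6
```

```bash
python3 -m crank '[[[0,0,0.05,0,0,0,10],[0,0,0.04,0,0,0,10],[0,0,0.02,0,0,0,10],[0,0,0,0,0,0,10],[0,0,0,0,0,0,10],[0,0,0,0,0,0,10],[0,0,0,0,0,0,10],[0,0,0,0,0,0,10]]]'
```

```text
time_s: 47.4
eef_pos: [536.6, 114.5, 47.7]
ee_rot: [0.0, 0.707, 0.707, 0.0]
force: [-1.2, 0.3, 6.2]
grip_width: 0.29
grip_force: 25.0
```

```bash
python3 -m crank '[[[0,0,0,0,0,0,40],[0,0,0,0,0,0,60],[0,0,0,0,0,0,72],[0,0,0,0,0,0,72],[0,0,-0.5,0,0,0,72],[0,0,-1,0,0,0,72],[0,0,-1,0,0,0,72],[0,0,-1,0,0,0,72]]]'
python3 -m crank '[[[0,0,-1,0,0,0,72],[0,0,-1,0,0,0,72],[-0.5,-0.4,-1,0,0,0,72],[-1,-0.5,-1,0,0,0,72],[-1,-0.5,0,0,0,0,72],[-1,-0.5,0,0,0,0,72],[-1,-0.5,0,0,0,0,72],[-1,-0.5,0,0,0,0,72]]]'
python3 -m crank '[[[-1,-0.5,0,0,0,0,72],[-1,-0.5,0,0,0,0,72],[-1,-0.5,0,0,0,0,72],[-1,-0.5,0,0,0,0,72],[-1,-0.5,0,0,0,0,72],[-1,0,0,0,0,0,72],[-1,0,0,0,0,0,72],[-1,0,0,0,0,0,72]]]'
python3 -m crank '[[[-1,0,0,0,0,0,72],[-1,0,0,0,0,0,72],[-1,0,0,0,0,0,72],[-1,0,0,0,0,0,72],[-1,0,0,0,0,0,72],[-1,0,0,0,0,0,72],[0,0,0,0,0,0,72],[0,0,0,0,0,0,72]]]'
python3 - <<'E'
from h import *
t=capture('top');s=capture('scene');cv2.imwrite('pics/t12.png',np.vstack([cv2.resize(t[115:240,205:435],(552,300),interpolation=2),cv2.resize(s[130:260,190:430],(552,299))]))
E
```

```text
time_s: 48.2
eef_pos: [536.3, 114.5, 136.7]
ee_rot: [0.0, 0.707, 0.707, 0.0]
force: [-0.3, 0.7, 0.2]
grip_width: 0.845
grip_force: 0.0
time_s: 49.0
eef_pos: [463.0, -23.7, 235.7]
ee_rot: [0.001, 0.707, 0.707, 0.0]
force: [0.7, -0.1, -0.2]
grip_width: 0.842
grip_force: 0.0
time_s: 49.8
eef_pos: [400.8, -223.9, 235.7]
ee_rot: [0.001, 0.707, 0.707, 0.0]
force: [0.5, 0.1, 0.5]
grip_width: 0.841
grip_force: 0.0
time_s: 50.6
eef_pos: [400.8, -372.6, 235.1]
ee_rot: [0.0, 0.708, 0.707, 0.0]
force: [-0.2, -0.3, -0.5]
grip_width: 0.844
grip_force: 0.0
```

View pics/t12.png

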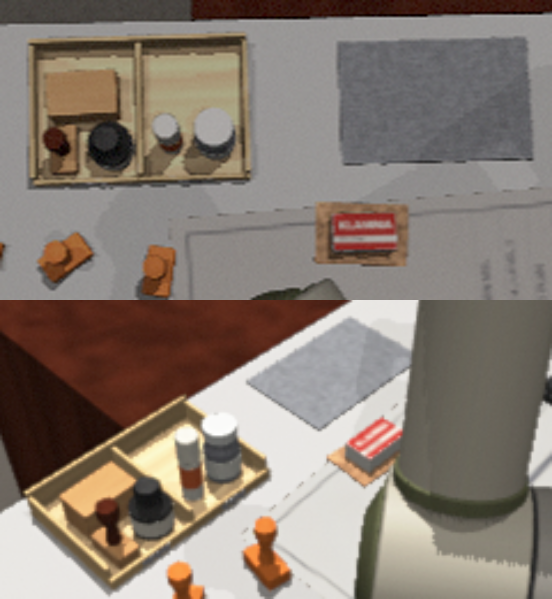

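Final views: glue cap at top pixel (274.2,167.5) and jar lid at (293.8,169.2), both matching the start. The carton is centred on the cork, and the left bay is unchanged.

```bash
python3 -c "
from rig import *
print(finish_job())"
```

```text
the job is handed in; nothing more can be done
None
```

The job is handed in at about 51 s: the carton lies flat on the cork pad about 2 mm off its centre, the jar and glue stick stand back within about 2 mm of their starts, and in the last pictures the block, bottle and stamp look unmoved.

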